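Check a machine foot pad's height with a bridge gauge

ROBOT

A 6-joint arm with a two-finger parallel gripper is mounted at the origin on the work surface. World frame = base frame: x ahead of the robot, y to its left, z up, the work surface at z = 0. Lengths are in m, angles in degrees, forces in N, time in s.
With the tool pointing down it reaches from about 0.4 to 0.825 m from the base axis. Payload 7 kg.
Tool frame: the origin (TCP) lies between the finger pads; the fingertips stand 25 mm ahead of it and the grasp point (between the pads) lies 6 mm ahead of it; z points along the fingers, y is the line along which they close (so a half turn about z gives the same grasp; the last joint's range is limited). The gripper opens to 88 mm and grips with 3 to 60 N. Pads are 19 mm wide; open, the fingers measure 130 mm over their backs; the gripper's body (78 mm by 193 mm) begins 47 mm behind the grasp point.
Start: joints at [80.449, 20.546, 0.682, 0, -70.136, -16.507], TCP at [0.297, 0.606, 0.252] pointing down, gripper open.
Joint ranges: [-176.03, 176.03], [-82.01, 121.73], [-58.28, 71.71], [-173.87, 95.51], [-174.79, -0.11], [-173.66, 173.66]. Speed limits (degrees/s): [136.94, 136.94, 172.46, 180, 180, 180].

INTERFACE

Orientations are given as [roll, pitch, yaw] about the fixed x, y, z axes, in that order (R = Rz(yaw) Ry(pitch) Rx(roll)).
In Python, from plant import ctrl, eyes, job gives the robot as it stands (ctrl), with the cameras (eyes) and the job (job).
- The arm moves only by the tool send_path, called after "Request:" in YAML: its name, and indented under it one key for each argument. Schema: {"type":"object","properties":{"offsets":{"type":"object","properties":{"tx":{"type":"array","items":{"type":"number"},"minItems":1,"maxItems":8},"ty":{"type":"array","items":{"type":"number"},"minItems":1,"maxItems":8},"tz":{"type":"array","items":{"type":"number"},"minItems":1,"maxItems":8},"turn":{"type":"array","items":{"type":"number"},"minItems":1,"maxItems":8},"aperture":{"type":"array","items":{"type":"number"},"minItems":1,"maxItems":8}},"additionalProperties":false,"required":["tx","ty","tz","turn","aperture"]},"only":{"type":"string"},"quiet":{"type":"boolean"},"lines":{"type":"string"}},"required":["offsets"],"additionalProperties":false}. offsets is an object with one list for each field, all of the same length, 1 to 8, a row being the entries at one place: tx, ty, tz (the shift in parts of the range, where 1.0 means 0.4 m), turn (a turn about the tool's z in a scale on which 1.0 is 120 degrees), aperture (the finger opening in m); each row is the pose to reach, as a shift and turn from the pose commanded when the call began, along the tool's axes at that moment; what a row does not reach only later rows make up. A row lasts 1/8 s, in which the tool goes at most 0.0625 m and 10.7 degrees, less where a joint would pass 70% of its speed; a pose out of reach is approached as far as the arm can. The fingers move at their own pace and stop on an object; the grip force is fixed at half the most. Time passes only in rows, so rows that do not move let the fingers close. The tool returns the time, the measured TCP pose, the force, the opening and the grip force at its end. only (a regular expression) keeps the lines of the reply that match it, lines (a string "A,B") keeps lines A to B, and quiet returns only ok. A shift or turn number past 1, either way, is cut back to 1. Input that does not fit is refused with a message, and nothing moves.
- ctrl.get_obs(): the state, without advancing time (a new reading comes with each control period).
- eyes.snapshot(name): name is "scene" or "top" or "wrist"; returns a dict with "frame" (400x640x3 uint8, red, green, blue), "z_map" (400x640 float32, m along the optical axis (not along the pixel's ray), 0 where there is no reading), "fovy" (degrees; the focal length in pixels is half the picture's height over the tangent of half this angle, whatever the lens; pixels are square), "cx", "cy" (the principal point, pixels), "R" (3x3) and "t" (3): a world point X has camera coordinates R X + t; the wrist camera has in their place "T_tool_cam" (4x4, takes a point from camera to tool coordinates, whose origin is the TCP and whose axes are the flange's). Camera axes: x right, y down, z forward; pixel columns grow to the right and rows downward; lengths in m; the calibration is good to about 2 mm. A picture is of the moment at which its call begins: read the wrist's pose just before it.
- job.close_job(): hands the job in; it is judged then, once.
The state is a dict: "clock": time; "joint_pos": joint angles; "qvel": joint speeds; "tau": joint torques, N m; "tool_pos": TCP position; "orientation": TCP orientation; "force": force on the tool from outside, world axes, zero at the start; "moment": the same for the moment, N m; "opening": finger opening in m; "gripper_force": force on a finger pad.
Only numpy, scipy, OpenCV 4.12 (cv2) and the standard library are available. Lean on these libraries where they do the work, as an engineer would, in place of code of your own. Each camera call takes 0.05 s, during which the arm holds its last target. There are 200 camera calls.

TASK

Check how far the yellow-marked rubber foot pad from under the washer has settled: take it out of the tray and stand it, seat upwards, on the stone plate, then gently lower the bridge gauge over it so that both its steel feet stand flat on the plate and its sprung foot rests down in the pad's yellow seat. Let go of the gauge and leave it standing there showing the reading. Keep the gauge upright throughout, do not drop or ram it onto the plate or the pad, and leave the white-marked and blue-marked pads where they are.

Things in the scene. Friction and masses are not known exactly. Their poses are not given: they have to be found in the camera images.
- plate: flat white stone checking plate, fixed, 180 (x) x 240 (y) x 20 mm thick; origin at the centre of its underside, so its top is 20 mm above the origin; it may be turned about the vertical
- tray: shallow open plywood tray, fixed, 250 (x) x 104 (y) mm, floor and walls 4 mm thick, walls 12 mm high in all; origin at the centre of its underside; the three pads stand in a row along its x axis, about 80 mm apart, in any order
- pad_yellow: the pad to check: round black rubber pad for a washer's foot, 130 g, with yellow band and seat. Base 66 mm across for the lowest 9 mm, narrowing to a straight 58 mm from 15 mm up to the rim at 36 mm. Round recess in the top, 42 mm across, 12 mm deep; its flat yellow floor (the seat) is 24 mm above the underside. Origin: centre of the underside, z up; yaw does not matter
- pad_yellow_seat (a point): centre of the yellow pad's seat, 24 mm above its underside
- pad_white: like the yellow pad but with white marks, seat 28 mm and rim 40 mm above its underside; stays in the tray. Origin at the centre of its underside
- pad_blue: like the yellow pad but with blue marks, seat 31 mm and rim 43 mm above its underside; stays in the tray. Origin at the centre of its underside
- mat: cork mat, fixed, 200 (x) x 150 (y) x 4 mm, on which the gauge stands at the start; a rubber levelling foot with an upright steel stud, 67 mm tall and 42 mm wide, stands on it too, about 110 mm towards +x from the gauge; origin at the centre of its underside
- gauge: loose bridge gauge, 156 mm tall, 680 g. Steel feet (64 along x, 14 along y, 8 high) centred at y = -55 and +55 mm, 96 mm clear between them; legs 26 x 12 mm; aluminium bridge (28 x 124 mm) 64 to 78 mm high; grey housing on its middle, 24 (x) x 56 (y) mm, 78 to 156 mm high, display on its -x face. Origin: middle of the plane of the soles, on the sprung foot's axis; z up
- gauge_grip (a point): the place to grip the gauge: centre of the housing, 136 mm above the soles, 20 mm below the housing's top; pinch it from above across its 24 mm thickness (the gauge's x axis). Nothing stands above the housing
- gauge_foot (a joint): the gauge's reading in m: height of the underside of its sprung foot (steel disc 16 mm across, 6 mm thick, on a spindle below the bridge's middle; bush 52 mm above the soles) over the plane of the soles. A spring pushes it down with 1 to 2 N; it hangs at -0.004 when the gauge is lifted, reads 0 on a flat surface, can be pushed up to 0.044

How it is judged (in metres and radians):
On the way, in this order (a step that is already met when the one before it is completed fails the run):
1. the yellow pad stands flat, seat upwards, on the stone plate, let go (z of pad_yellow in the frame of plate between 0.017 and 0.023 m and angle between pad_yellow's own z axis and vertical below 0.06 rad and x of pad_yellow in the frame of plate between -0.085 and 0.085 m and y of pad_yellow in the frame of plate between -0.115 and 0.115 m and contact force between the fingers and pad_yellow below 0.1 N and linear speed of pad_yellow below 0.02 m/s), for 0.2 s.
2. the gauge stands with both feet flat on the plate over the pad, its sprung foot down on the pad's seat, let go (all of step 1 and z of gauge in the frame of plate between 0.018 and 0.022 m and angle between gauge's own z axis and vertical below 0.03 rad and value of joint gauge_foot between 0.022 and 0.026 m and contact force between gauge and pad_yellow above 0.3 N and contact force between gauge and plate above 1 N and linear speed of gauge below 0.02 m/s and contact force between the fingers and gauge below 0.1 N), for 0.3 s.
At the end, for the whole second after the job is handed in: The yellow pad stands flat, seat up, on the plate; the gauge, released and at rest, stands upright (0.03 rad), soles on the plate (2 mm), sprung foot bearing on the pad's seat, reading 24 mm within 2 mm; white and blue pads within 20 mm of where they were (all of step 2 and not (distance of pad_white from where it was at the start of the episode above 0.02 m) and not (distance of pad_blue from where it was at the start of the episode above 0.02 m)); the robot touches nothing.
It fails at once if the white-marked or the blue-marked pad moved by more than 20 mm (distance of any of pad_white, pad_blue from where it was at the start of the episode above 0.02 m).
It fails at once if the gauge tipped by more than 0.35 rad (angle between gauge's own z axis and vertical above 0.35 rad).
It fails at once if the gauge rammed onto the pad (over 25 N) (contact force between gauge and pad_yellow above 25 N).
It fails at once if the gauge dropped onto the pad instead of being lowered (over 0.35 m/s with its sprung foot on the pad) (contact force between gauge and pad_yellow above 0.2 N and linear speed of gauge above 0.35 m/s).
It fails at once if the gauge dropped or rammed onto the plate (over 60 N) (contact force between gauge and plate above 60 N).
It also fails if it takes over 61 s, if anything falls off the work surface, if the arm or the gripper's body presses on something with over 40 N, if the wrist force passes 120 N, or if a joint passes its speed limit or range.

## Working session

There is one attempt and no reset: what is moved stays moved. The work goes in short steps, Python scripts to look and compute and a tool call to move; the robot and the scene stay as the last step left them, time stands still between calls to the robot, and variables do not carry over. Pictures are saved under pics/ and viewed, at most 10 in all, crops included, and the job is handed in when it is done.

```bash
ls; mkdir -p pics
```

Create h.py:
```python
import numpy as np, cv2
from plant import ctrl, eyes, job
from scipy.spatial.transform import Rotation as Ro
def snap(n):
    o=ctrl.get_obs(); s=eyes.snapshot(n); f=200/np.tan(np.radians(s['fovy'])/2)
    if 'R' in s: R=np.array(s['R']).T; c=-R@np.array(s['t'])
    else:
        T=np.array(s['T_tool_cam']); Rt=Ro.from_euler('xyz',o['orientation'],degrees=True).as_matrix()
        R=Rt@T[:3,:3]; c=Rt@T[:3,3]+np.array(o['tool_pos'])
    return s,f,R,c
def cloud(S):
    s,f,R,c=S; v,u=np.mgrid[:400,:640]; z=s['z_map']
    P=np.stack([(u-s['cx'])/f*z,(v-s['cy'])/f*z,z],-1)
    return P@R.T+c, z>0
def ray(S,u,v,h):
    s,f,R,c=S; d=R@np.array([(u-s['cx'])/f,(v-s['cy'])/f,1]); return c+d*(h-c[2])/d[2]
def save(S,n,k=1): cv2.imwrite('pics/'+n,cv2.resize(S[0]['frame'][:,:,::-1],None,fx=k,fy=k))
```

Run:
```python
from h import *
o=ctrl.get_obs(); print(o)
a=snap('scene');b=snap('top')
save(a,'scene.png');save(b,'top.png')
print(a[3],b[3],b[2],a[0]['cx'],a[0]['cy'],a[1],b[1])
```

```text
pics
plant.py
{'clock': 0.0, 'joint_pos': array([ 8.04492502e+01,  2.05914575e+01,  6.34280234e-01, -1.98222757e-02,
       -7.01361947e+01, -1.65082107e+01]), 'qvel': array([-0.00683705, -0.11870395, -0.0011802 , -0.04729805, -0.01722465,
       -0.02631562]), 'tau': array([ 2.79076034e-03, -5.82726574e+01,  2.93047732e+01,  6.99658647e+00,
        6.97416253e-03, -1.46059956e-04]), 'tool_pos': array([0.29633699, 0.60597674, 0.25062719]), 'orientation': array([ 1.79905182e+02, -8.66831678e-03, -2.60657038e+01]), 'force': array([-0.29751164,  0.6221369 , -0.33331647]), 'moment': array([-0.02904004,  0.01548713, -0.00706062]), 'gripper_force': 0.0, 'opening': 0.0873872188907891}
[1.50539271 0.09308088 0.71319508] [0.3679353  0.01489117 1.10646289] [[ 0.01113172 -0.98575932  0.16779347]
 [-0.9997712  -0.0140373  -0.01614024]
 [ 0.01826576 -0.16757541 -0.98569003]] 319.650516921216 194.46488368560716 424.8420314814098 460.13501501632584
```

View pics/top.png

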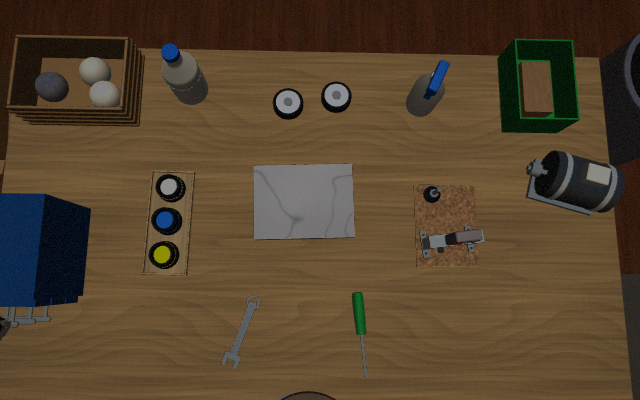

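View pics/scene.png

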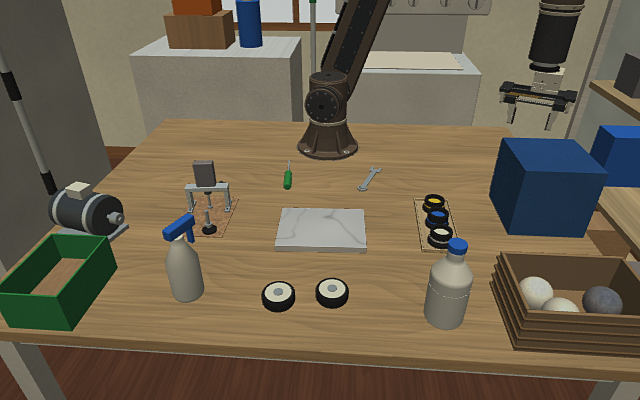

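The top view shows the tray with the white (170,187), blue (165,221) and yellow (163,255) pads. The plate is centred near (303,201) and the gauge stands on the mat near (450,240), with the stud at (432,193). A tall blue box stands at (40,250), close to the gripper.

Create m.py:
```python
from h import *
S=snap('top'); P,ok=cloud(S); im=S[0]['frame']; hsv=cv2.cvtColor(im,cv2.COLOR_RGB2HSV)
def big(m,n=1):
    k,l,st,c=cv2.connectedComponentsWithStats(m.astype(np.uint8)); i=np.argsort(-st[1:,4])[:n]+1
    return [(l==j,c[j]) for j in i]
m=cv2.inRange(hsv,(22,120,90),(35,255,255))>0; m[:,:140]=0;m[:,200:]=0
g,c=big(m)[0]; print('yellow px',c,g.sum(),'ray',ray(S,*c,.028),'cloud',np.median(P[g],0))
m=cv2.inRange(hsv,(100,120,60),(125,255,255))>0; m[:,:140]=0;m[:,200:]=0
g,c=big(m)[0]; print('blue px',c,g.sum(),'ray',ray(S,*c,.035),'cloud',np.median(P[g],0))
# plate by height + colour
m=(hsv[...,1]<40)&(hsv[...,2]>90); m[:,:230]=0;m[:,380:]=0;m[:140]=0;m[260:]=0
g,c=big(m)[0]; Q=np.argwhere(g)[:,::-1].astype(np.float32)
W=np.array([ray(S,u,v,.02)[:2] for u,v in Q]).astype(np.float32); print('plate',cv2.minAreaRect(W),'z',np.median(P[g][:,2]))
# gauge
roi=np.zeros(m.shape,bool); roi[170:280,400:500]=1
for n,lo,hi in (('bridge',.06,.09),('top',.15,.175)):
    m=roi&ok&(P[...,2]>lo)&(P[...,2]<hi); A=P[m]; 
    print(n,m.sum(),np.median(A,0),A.min(0),A.max(0),cv2.minAreaRect(A[:,:2].astype(np.float32)))
m=ok&(P[...,2]>.1)&(P[...,1]>.3); print('box',P[m].min(0),P[m].max(0))
```

```bash
python3 m.py
```

```text
yellow px [161.5 254. ] 218 ray [0.4207841  0.34607084 0.028     ] cloud [0.42073701 0.34583853 0.028262  ]
blue px [164.06276151 219.43096234] 239 ray [0.50064668 0.34325979 0.035     ] cloud [0.49999087 0.34319651 0.03514719]
plate ((0.552597165107727, 0.01911430060863495), (0.17830218374729156, 0.2365601360797882), 2.0346367359161377) z 0.019086267757430164
bridge 353 [ 0.45428909 -0.28800033  0.07990586] [ 0.43013268 -0.38788095  0.06044628] [ 0.57792509 -0.26231826  0.08982126] ((0.4845602214336395, -0.30335813760757446), (0.1566169112920761, 0.11414749175310135), 42.67111587524414)
top 319 [ 0.45958335 -0.32411052  0.15777367] [ 0.44640853 -0.35204876  0.15071838] [ 0.47447149 -0.29594715  0.16294213] ((0.4597548246383667, -0.3245491683483124), (0.025120196864008904, 0.055805616080760956), 7.489621639251709)
box [0.25923265 0.30005822 0.10000205] [0.92000467 0.69381015 0.3306964 ]
```

Run:
```python
from h import *
S=snap('top'); P,ok=cloud(S); hsv=cv2.cvtColor(S[0]['frame'],cv2.COLOR_RGB2HSV)
m=ok&(cv2.inRange(hsv,(105,120,20),(125,255,255))>0); m[:,120:]=0; m[:150]=0
A=P[m&(P[...,2]>.05)]; print('box',np.percentile(A,1,0),np.percentile(A,99,0))
o=ctrl.get_obs(); R=Ro.from_euler('xyz',o['orientation'],degrees=True).as_matrix()
for w in ([.297,.346,.25],[.4207,.346,.25],[.4207,.346,.12]): print(w,R.T@(np.array(w)-o['tool_pos']))
```

```text
box [0.31213079 0.52999459 0.05424317] [0.52639128 0.6113554  0.2035169 ]
[0.297, 0.346, 0.25] [0.11481017 0.23345427 0.00125275]
[0.4207, 0.346, 0.25] [0.22593481 0.17911272 0.00121281]
[0.4207, 0.346, 0.12] [0.22592069 0.17898831 0.13121275]
```

Units first: shifts go in shares of 0.4 m and turns go in shares of 120 degrees. So 0.226 m / 0.4 = 0.565, 0.2 m / 0.4 = 0.5, -24 degrees / 120 = -0.2.

Request:
send_path:
  offsets: {"tx":[0.1, 0.2, 0.3, 0.4, 0.5, 0.565, 0.565, 0.565], "ty":[0.075, 0.1625, 0.25, 0.325, 0.4, 0.4475, 0.4475, 0.4475], "tz":[0, 0, 0, 0, 0, 0, 0.1, 0.1], "turn":[-0.0333, -0.0667, -0.1167, -0.1583, -0.2, -0.2, -0.2, -0.2], "aperture":[0.088, 0.088, 0.088, 0.088, 0.088, 0.088, 0.088, 0.088]}

```text
clock: 1.2
tool_pos: [0.4199, 0.3444, 0.2093]
orientation: [179.8, 0.2, -2.1]
force: [0.2, -0.6, -0.2]
opening: 0.0876
gripper_force: 0.0
```

Run:
```python
from h import *
S=snap('wrist'); save(S,'w1.png'); o=ctrl.get_obs();print(o['tool_pos'],o['orientation'],o['joint_pos'],o['force'])
hsv=cv2.cvtColor(S[0]['frame'],cv2.COLOR_RGB2HSV); m=cv2.inRange(hsv,(22,120,60),(35,255,255))
k,l,st,c=cv2.connectedComponentsWithStats(m); i=1+np.argmax(st[1:,4]); print(st[i],c[i],ray(S,*c[i],.028)); P,ok=cloud(S); print(np.median(P[(l==i)&ok],0))
```

```text
[0.42070076 0.34561494 0.2111078 ] [ 1.79861574e+02  6.14385329e-02 -2.06870879e+00] [ 6.00375940e+01  1.01619052e+01 -1.91341929e+01  1.19763303e-02
 -6.08549889e+01  2.78879249e+01] [0.32772558 0.21190607 1.77325491]
[ 300  163   40   37 1156] [319.53719723 181.15138408] [0.42159315 0.34281819 0.028     ]
[0.42175056 0.34283227 0.02826772]
```

View pics/w1.png

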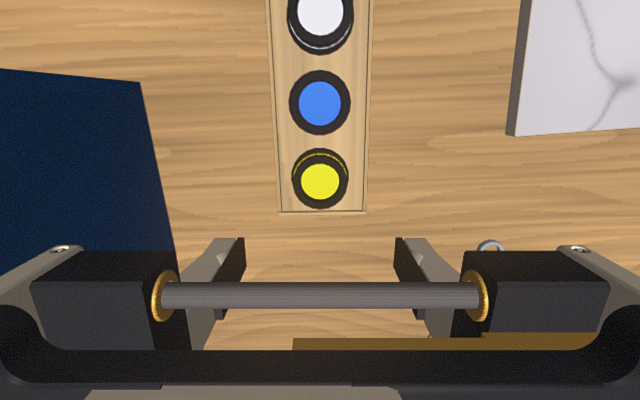

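The wrist view has the yellow pad at (320,181), centred between the fingers, with blue at (320,103) and white at (320,15). The box on the left is clear. Next I descend and grip.

Converted, 0.168 m / 0.4 = 0.42, 0.16 m / 0.4 = 0.4.

Request:
send_path:
  offsets: {"tx":[0.0025, 0.0025, 0.0025, 0.0025, 0.0025, 0.0025], "ty":[0.0025, 0.0025, 0.0025, 0.0025, 0.0025, 0.0025], "tz":[0.125, 0.25, 0.35, 0.4, 0.42, 0.42], "turn":[0, 0, 0, 0, 0, 0], "aperture":[0.088, 0.088, 0.088, 0.088, 0.088, 0.088]}

```text
clock: 2.0
tool_pos: [0.4222, 0.3461, 0.0442]
orientation: [-180.0, -0.0, -2.0]
force: [-0.8, 0.0, 0.5]
opening: 0.0872
gripper_force: 0.0
```

Request:
send_path:
  offsets: {"tx":[0, 0, 0, 0, 0], "ty":[0, 0, 0, 0, 0], "tz":[0, 0, 0, 0, 0], "turn":[0, 0, 0, 0, 0], "aperture":[0.05, 0.05, 0.05, 0.05, 0.05]}

```text
clock: 2.62
tool_pos: [0.422, 0.3453, 0.0443]
orientation: [-180.0, -0.0, -2.1]
force: [-1.4, -1.9, 7.0]
opening: 0.065
gripper_force: 30.0
```

Request:
send_path:
  offsets: {"tx":[0, 0], "ty":[0, 0], "tz":[0, 0], "turn":[0, 0], "aperture":[0.05, 0.05]}

```text
clock: 2.88
tool_pos: [0.422, 0.3453, 0.0442]
orientation: [-180.0, -0.0, -2.1]
force: [-2.4, -1.2, 6.1]
opening: 0.065
gripper_force: 30.0
```

Run:
```python
from h import *
S=snap('wrist'); save(S,'w2.png')
P,ok=cloud(S); hsv=cv2.cvtColor(S[0]['frame'],cv2.COLOR_RGB2HSV); m=(cv2.inRange(hsv,(22,120,60),(35,255,255))>0)&ok
A=P[m]; A=A[(A[:,2]>.015)&(A[:,2]<.05)]; print(len(A),np.median(A,0),A.min(0),A.max(0))
```

```text
3437 [0.42463261 0.34460566 0.028125  ] [0.4080371  0.31374013 0.01514729] [0.45151357 0.37564021 0.04088833]
```

View pics/w2.png

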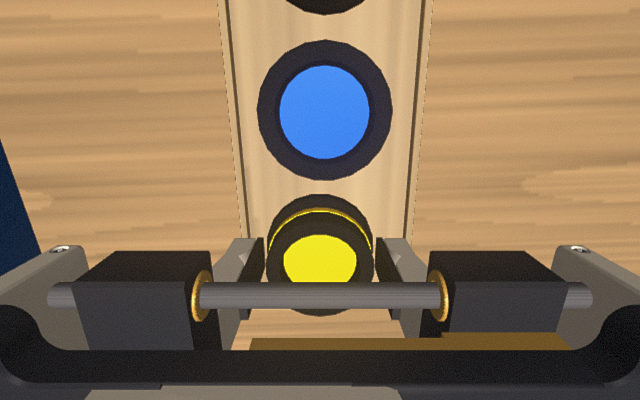

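The seat is at (320,262). There is a gap between the fingers and the rim, so the tips are pinching the wide base. I'll reopen, raise 9 mm and grip again.

Converted, -0.009 m / 0.4 = -0.0225, 0.001 m / 0.4 = 0.0025.

Request:
send_path:
  offsets: {"tx":[0, 0, 0.0025, 0.0025, 0.0025, 0.0025, 0.0025, 0.0025], "ty":[0, 0, 0, 0, 0, 0, 0, 0], "tz":[0, 0, -0.0225, -0.0225, -0.0225, -0.0225, -0.0225, -0.0225], "turn":[0, 0, 0, 0, 0, 0, 0, 0], "aperture":[0.08, 0.08, 0.08, 0.05, 0.05, 0.05, 0.05, 0.05]}

```text
clock: 3.92
tool_pos: [0.4233, 0.3455, 0.0533]
orientation: [-180.0, -0.0, -2.0]
force: [-0.4, -1.0, 7.5]
opening: 0.0568
gripper_force: 30.8
```

Converted, -0.08 m / 0.4 = -0.2, -0.06 m / 0.4 = -0.15.

Request:
send_path:
  offsets: {"tx":[0, 0, 0, 0, 0], "ty":[0, 0, 0, 0, 0], "tz":[-0.025, -0.075, -0.15, -0.2, -0.2], "turn":[0, 0, 0, 0, 0], "aperture":[0.05, 0.05, 0.05, 0.05, 0.05]}

```text
clock: 4.55
tool_pos: [0.4233, 0.3459, 0.1342]
orientation: [-179.8, -0.1, -2.1]
force: [0.5, 0.4, -1.6]
opening: 0.0572
gripper_force: 30.7
```

Run:
```python
from h import *
S=snap('wrist'); save(S,'w3.png')
P,ok=cloud(S); hsv=cv2.cvtColor(S[0]['frame'],cv2.COLOR_RGB2HSV); m=(cv2.inRange(hsv,(22,120,60),(35,255,255))>0)&ok
A=P[m]; c=np.median(A,0); B=A[np.abs(A[:,2]-c[2])<.006]; print(c,len(A),len(B)); M=B-B.mean(0); print(np.linalg.svd(M,full_matrices=False)[2][2])
o=ctrl.get_obs(); R=Ro.from_euler('xyz',o['orientation'],degrees=True).as_matrix(); print(o['tool_pos'],o['orientation'],R.T@(np.array([.5525,.019,o['tool_pos'][2]])-o['tool_pos']))
```

```text
[0.42391939 0.34536999 0.10898396] 3549 3333
[ 0.04864366 -0.00325899  0.99881088]
[0.42279142 0.34528404 0.13288985] [-1.79935854e+02 -1.40754976e-02 -2.07220149e+00] [ 0.14142181  0.32138039 -0.00032506]
```

View pics/w3.png

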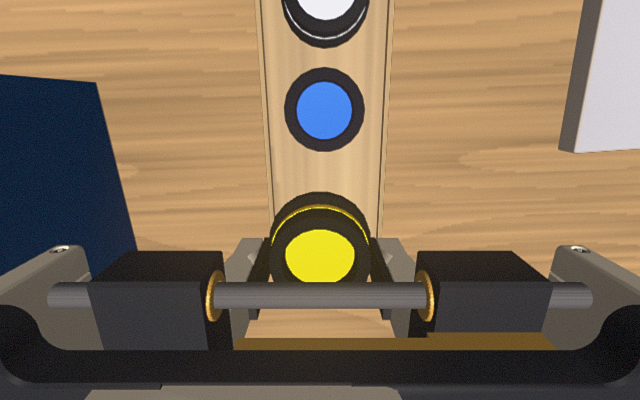

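The pad is held between the fingers with its seat at (320,255), and the other two pads are undisturbed. Next I carry it to the plate centre.

Converted, 0.321 m / 0.4 = 0.8025, 0.305 m / 0.4 = 0.7625.

Request:
send_path:
  offsets: {"tx":[0.025, 0.075, 0.125, 0.175, 0.2375, 0.3, 0.3375, 0.3525], "ty":[0.075, 0.175, 0.3, 0.425, 0.55, 0.675, 0.7625, 0.8025], "tz":[0, 0, 0, 0, 0, 0, 0, 0], "turn":[0, 0, 0, 0, 0, 0, 0, 0], "aperture":[0.05, 0.05, 0.05, 0.05, 0.05, 0.05, 0.05, 0.05]}

```text
clock: 5.6
tool_pos: [0.5518, 0.0173, 0.131]
orientation: [180.0, 0.1, -2.2]
force: [-0.6, -0.7, -1.9]
opening: 0.0568
gripper_force: 30.7
```

Request:
send_path:
  offsets: {"tx":[0, 0, 0, 0, 0, 0], "ty":[0, 0, 0, 0, 0, 0], "tz":[0.05, 0.1, 0.125, 0.145, 0.1525, 0.1525], "turn":[0, 0, 0, 0, 0, 0], "aperture":[0.05, 0.05, 0.05, 0.05, 0.05, 0.05]}

```text
clock: 6.35
tool_pos: [0.5524, 0.0195, 0.0717]
orientation: [-180.0, -0.0, -2.0]
force: [-0.6, 0.3, -1.1]
opening: 0.0565
gripper_force: 30.7
```

Creep down until the contact force shows.

Converted, 0.002 m / 0.4 = 0.005, 0.001 m / 0.4 = 0.0025.

Request:
send_path:
  offsets: {"tx":[0, 0, 0], "ty":[0, 0, 0], "tz":[0.0025, 0.005, 0.005], "turn":[0, 0, 0], "aperture":[0.05, 0.05, 0.05]}

```text
clock: 6.72
tool_pos: [0.5523, 0.0193, 0.0697]
orientation: [-180.0, -0.0, -2.1]
force: [-0.3, 0.6, -1.2]
opening: 0.0568
gripper_force: 30.7
```

Request:
send_path:
  offsets: {"tx":[0, 0], "ty":[0, 0], "tz":[0.0025, 0.0025], "turn":[0, 0], "aperture":[0.05, 0.05]}

```text
clock: 6.98
tool_pos: [0.5524, 0.0194, 0.0693]
orientation: [180.0, -0.0, -2.0]
force: [-3.6, 1.0, 6.3]
opening: 0.0565
gripper_force: 32.6
```

Converted, -0.18 m / 0.4 = -0.45, -0.13 m / 0.4 = -0.325.

Request:
send_path:
  offsets: {"tx":[0, 0, 0, 0, 0, 0, 0, 0], "ty":[0, 0, 0, 0, 0, 0, 0, 0], "tz":[0, 0, -0.0025, -0.05, -0.175, -0.325, -0.45, -0.45], "turn":[0, 0, 0, 0, 0, 0, 0, 0], "aperture":[0.085, 0.085, 0.085, 0.085, 0.085, 0.085, 0.085, 0.085]}

```text
clock: 7.98
tool_pos: [0.5543, 0.0198, 0.2532]
orientation: [-179.9, -0.5, -2.0]
force: [-0.1, 0.0, -1.3]
opening: 0.0848
gripper_force: 0.0
```

Run:
```python
from h import *
for n in('wrist','top'):
    S=snap(n)
    if n=='wrist': save(S,'w4.png')
    P,ok=cloud(S); hsv=cv2.cvtColor(S[0]['frame'],cv2.COLOR_RGB2HSV); m=cv2.inRange(hsv,(22,120,60),(35,255,255))
    m[~((np.abs(P[...,0]-.5525)<.06)&(np.abs(P[...,1]-.019)<.06))]=0
    k,l,st,c=cv2.connectedComponentsWithStats(m)
    if k<2: print(n,'none'); continue
    i=1+np.argmax(st[1:,4]); g=(l==i)&ok; A=P[g]; A=A[np.abs(A[:,2]-np.median(A[:,2]))<.005]
    print(n,st[i],c[i],ray(S,*c[i],.044),np.median(A,0),np.linalg.svd(A-A.mean(0),full_matrices=False)[2][2])
    if n=='wrist':
        g=(cv2.inRange(hsv,(0,0,150),(180,40,255))>0)
        k,l,st,c=cv2.connectedComponentsWithStats(g.astype(np.uint8)); i=1+np.argmax(st[1:,4])
        Q=np.argwhere(l==i)[:,::-1]; W=np.array([ray(S,u,v,.02)[:2] for u,v in Q]).astype(np.float32); print('plate',st[i],cv2.minAreaRect(W))
o=ctrl.get_obs(); print(o['tool_pos'],o['orientation'],o['joint_pos'])
```

```text
wrist [303 165  35  34 923] [320.15709642 181.61430119] [0.55027694 0.01890036 0.044     ] [0.55018376 0.01881208 0.04420197] [ 2.13643569e-03 -4.08509834e-04  9.99997634e-01]
plate [  216    92   204   152 24135] ((0.5541654229164124, 0.016963735222816467), (0.17832428216934204, 0.23751473426818848), 2.0388684272766113)
top [294 192  18  17 246] [302.54065041 199.90243902] [0.54991235 0.02104967 0.044     ] [0.55003654 0.02203697 0.04378846] [-0.00340459 -0.00982454 -0.99994594]
[0.55206681 0.01939639 0.24875693] [-1.79955648e+02 -3.85056310e-02 -2.07307322e+00] [ 2.23121214e+01  9.11868545e+00 -1.52001977e+01 -2.68941778e-02
 -6.56277371e+01  6.56259072e+01]
```

View pics/w4.png

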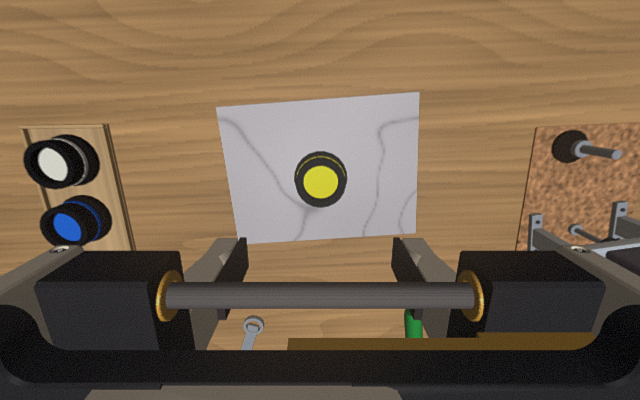

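The pad stands flat on the plate at (320,181), about (0.5505, 0.0195). The stud and the gauge are visible at the right edge. Next I move above the gauge and turn to its heading.

Converted, 0.347 m / 0.4 = 0.8675, 0.16 m / 0.4 = 0.4, 80.5 degrees / 120 = 0.6708.

Request:
send_path:
  offsets: {"tx":[-0.025, -0.05, -0.075, -0.1, -0.125, -0.15, -0.175, -0.2], "ty":[0.075, 0.175, 0.275, 0.4, 0.525, 0.65, 0.775, 0.8675], "tz":[-0.025, -0.05, -0.075, -0.075, -0.075, -0.075, -0.075, -0.075], "turn":[0.0833, 0.1667, 0.25, 0.3333, 0.4167, 0.5, 0.5833, 0.6708], "aperture":[0.085, 0.085, 0.085, 0.085, 0.085, 0.085, 0.085, 0.085]}

```text
clock: 9.07
tool_pos: [0.4585, -0.3261, 0.2765]
orientation: [179.8, 0.1, -83.0]
force: [0.6, 0.2, -0.2]
opening: 0.0851
gripper_force: 0.0
```

Request:
send_path:
  offsets: {"tx":[0, 0], "ty":[0, 0], "tz":[0, 0], "turn":[0, 0], "aperture":[0.085, 0.085]}

```text
clock: 9.32
tool_pos: [0.4594, -0.3243, 0.2772]
orientation: [179.9, 0.1, -82.5]
force: [-0.7, 1.0, 0.2]
opening: 0.0849
gripper_force: 0.0
```

Create g.py:
```python
from h import *
S=snap('wrist'); save(S,'w5.png'); P,ok=cloud(S)
m=ok&(P[...,2]>.148)&(P[...,2]<.172)&(np.hypot(P[...,0]-.46,P[...,1]+.325)<.06)
A=P[m]; print(m.sum(),A.mean(0),A.min(0),A.max(0),cv2.minAreaRect(A[:,:2].astype(np.float32)))
Q=np.argwhere(m); print(Q.min(0),Q.max(0))
o=ctrl.get_obs(); print(o['tool_pos'],o['orientation'],o['joint_pos'])
```

```bash
python3 g.py
```

```text
1695 [ 0.46178511 -0.33088704  0.15868839] [ 0.44691703 -0.35691437  0.14817055] [ 0.47672869 -0.30040159  0.16161698] ((0.46139466762542725, -0.3288446068763733), (0.025044437497854233, 0.05515317991375923), 8.232719421386719)
[164 304] [225 332]
[ 0.45967572 -0.32396676  0.27753649] [ 1.79912796e+02  5.36408396e-02 -8.24704348e+01] [-1.52442260e+01  9.08893351e+00 -1.13927153e+01 -1.67514360e-02
 -6.96195217e+01  2.27796796e+01]
```

View pics/w5.png

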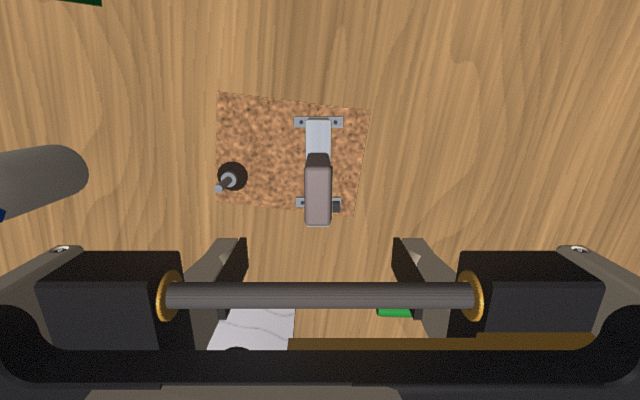

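The gauge housing's top face spans (304–332, 164–225), with its long axis in line with the tool's x. The stud is well off at (230,178). Now I descend and grip.

Converted, 0.131 m / 0.4 = 0.3275, -0.001 m / 0.4 = -0.0025.

Request:
send_path:
  offsets: {"tx":[0.0075, 0.0075, 0.0075, 0.0075, 0.0075, 0.0075, 0.0075], "ty":[-0.0025, -0.0025, -0.0025, -0.0025, -0.0025, -0.0025, -0.0025], "tz":[0.075, 0.175, 0.25, 0.3, 0.3275, 0.3275, 0.3275], "turn":[0, 0, 0, 0, 0, 0, 0], "aperture":[0.085, 0.085, 0.085, 0.085, 0.085, 0.085, 0.085]}

```text
clock: 10.25
tool_pos: [0.4619, -0.3274, 0.1485]
orientation: [-179.9, -0.0, -82.5]
force: [-0.5, -0.2, 0.6]
opening: 0.085
gripper_force: 0.0
```

Request:
send_path:
  offsets: {"tx":[0, 0, 0, 0, 0, 0, 0, 0], "ty":[0, 0, 0, 0, 0, 0, 0, 0], "tz":[0, 0, 0, 0, 0, 0, 0, 0], "turn":[0, 0, 0, 0, 0, 0, 0, 0], "aperture":[0.05, 0.03, 0.025, 0.015, 0.015, 0.015, 0.015, 0.015]}

```text
clock: 11.25
tool_pos: [0.4613, -0.3274, 0.1475]
orientation: [-180.0, -0.0, -82.6]
force: [0.4, -0.1, 0.4]
opening: 0.024
gripper_force: 30.0
```

Converted, -0.11 m / 0.4 = -0.275, -0.105 m / 0.4 = -0.2625.

Request:
send_path:
  offsets: {"tx":[0, 0, 0, 0, 0, 0, 0, 0], "ty":[0, 0, 0, 0, 0, 0, 0, 0], "tz":[-0.0125, -0.0375, -0.0875, -0.15, -0.2125, -0.2625, -0.275, -0.275], "turn":[0, 0, 0, 0, 0, 0, 0, 0], "aperture":[0.015, 0.015, 0.015, 0.015, 0.015, 0.015, 0.015, 0.015]}

```text
clock: 12.25
tool_pos: [0.4609, -0.3271, 0.2572]
orientation: [180.0, 0.0, -82.6]
force: [0.1, 0.6, -6.9]
opening: 0.0239
gripper_force: 30.0
```

Run:
```python
from h import *
S=snap('scene'); cv2.imwrite('pics/s2.png',cv2.resize(S[0]['frame'][90:290,120:420,::-1],None,fx=2,fy=2))
o=ctrl.get_obs(); R=Ro.from_euler('xyz',o['orientation'],degrees=True).as_matrix(); print(o['tool_pos'],o['orientation'],o['force'],R.T@(np.array([.5505,.0195,o['tool_pos'][2]])-o['tool_pos']))
```

```text
[ 0.46069975 -0.32706122  0.25668543] [ 1.79941116e+02  5.88405120e-02 -8.25736820e+01] [-0.43211722  0.24124853 -6.33691097] [-3.32047271e-01 -1.33840693e-01  2.03448805e-04]
```

View pics/s2.png

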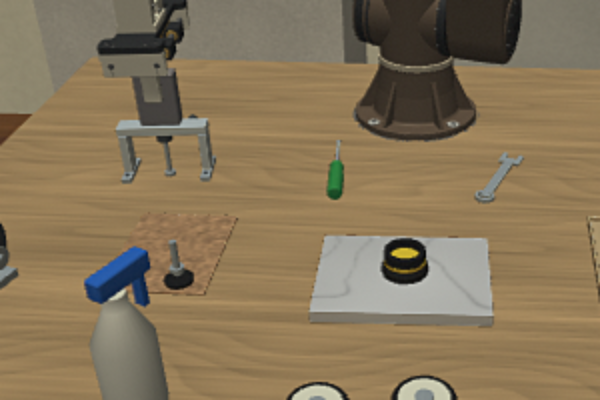

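The gauge hangs upright in the gripper at (165,140), and the pad stands on the plate at (404,260). Next I carry the gauge smoothly over the pad.

Converted, -0.2 m / 0.4 = -0.5, -0.175 m / 0.4 = -0.4375.

Request:
send_path:
  offsets: {"tx":[-0.025, -0.075, -0.1375, -0.2125, -0.2875, -0.3625, -0.4375, -0.5], "ty":[-0.01, -0.03, -0.055, -0.085, -0.115, -0.145, -0.175, -0.2], "tz":[0, 0, 0, 0, 0, 0, 0, 0], "turn":[0, 0, 0, 0, 0, 0, 0, 0], "aperture":[0.015, 0.015, 0.015, 0.015, 0.015, 0.015, 0.015, 0.015]}

```text
clock: 13.3
tool_pos: [0.5145, -0.117, 0.2569]
orientation: [179.9, 0.0, -82.5]
force: [0.3, -0.9, -6.0]
opening: 0.0235
gripper_force: 30.0
```

Request:
send_path:
  offsets: {"tx":[-0.075, -0.15, -0.225, -0.275, -0.31, -0.33, -0.33, -0.33], "ty":[-0.03, -0.06, -0.09, -0.1125, -0.1275, -0.135, -0.135, -0.135], "tz":[0, 0, 0, 0, 0, 0, 0, 0], "turn":[0, 0, 0, 0, 0, 0, 0, 0], "aperture":[0.015, 0.015, 0.015, 0.015, 0.015, 0.015, 0.015, 0.015]}

```text
clock: 14.3
tool_pos: [0.5509, 0.0185, 0.2575]
orientation: [180.0, -0.0, -82.6]
force: [-0.1, -0.4, -4.5]
opening: 0.0238
gripper_force: 30.0
```

Run:
```python
from h import *
o=ctrl.get_obs(); print(o['tool_pos'],o['orientation'])
S=snap('scene'); cv2.imwrite('pics/s3.png',cv2.resize(S[0]['frame'][100:280,220:460,::-1],None,fx=3,fy=3))
P,ok=cloud(S); hsv=cv2.cvtColor(S[0]['frame'],cv2.COLOR_RGB2HSV)
reg=ok&(abs(P[...,0]-.55)<.08)&(abs(P[...,1]-.02)<.08)
m=reg&(P[...,2]>.165)&(P[...,2]<.20)
A=P[m]; print('bridge',len(A),np.median(A,0),A.min(0),A.max(0),cv2.minAreaRect(A[:,:2].astype(np.float32)))
for lo,hi in((.095,.15),(.1,.13)):
    A=P[reg&(P[...,2]>lo)&(P[...,2]<hi)]; 
    for n,B in(('L',A[A[:,1]<-.01]),('mid',A[abs(A[:,1]-.02)<.02]),('R',A[A[:,1]>.05])): print(n,len(B),np.median(B,0),B.min(0),B.max(0))
```

```text
[0.55088281 0.01853427 0.25753864] [ 1.79983553e+02 -9.48972269e-03 -8.25897901e+01]
bridge 498 [0.56184492 0.02036799 0.18959951] [ 0.52137848 -0.0427455   0.16512724] [0.57635921 0.07913161 0.19994661] ((0.5479062795639038, 0.01761065423488617), (0.04443323239684105, 0.12233388423919678), 8.157906532287598)
L 91 [ 0.57208    -0.03433546  0.12328521] [ 0.53014788 -0.04664738  0.11462486] [ 0.59315059 -0.02688189  0.14988364]
mid 46 [0.55382412 0.01705996 0.12147003] [0.54840287 0.01123266 0.11135664] [0.55959656 0.02491791 0.14998818]
R 89 [0.5574386  0.07248521 0.12399434] [0.52132101 0.06301806 0.11385975] [0.57975198 0.08092791 0.1492248 ]
L 64 [ 0.57543486 -0.03438524  0.12220316] [ 0.53014788 -0.04664738  0.11462486] [ 0.59315059 -0.02688189  0.12997244]
mid 28 [0.554368   0.01717127 0.11624592] [0.54840287 0.01123266 0.11135664] [0.55959656 0.02491791 0.12899505]
R 57 [0.56269399 0.07288385 0.12208054] [0.52132101 0.06301806 0.11385975] [0.57975198 0.08092791 0.12947402]
```

View pics/s3.png

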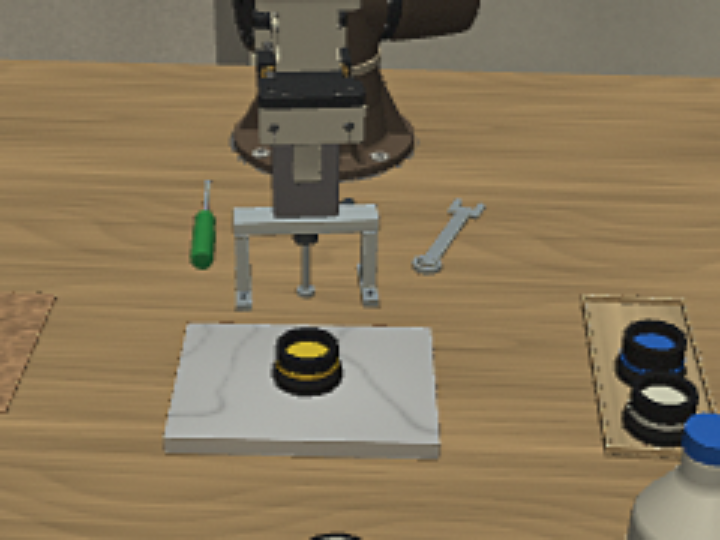

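The foot disc hangs at (305,291), directly above the seat at (307,350), and its world position of about (0.551, 0.018) matches the pad to 2 mm. I'll lower it, slowing near the seat.

Converted, 0.08 m / 0.4 = 0.2, 0.06 m / 0.4 = 0.15.

Request:
send_path:
  offsets: {"tx":[0, 0, 0, 0, 0, 0, 0, 0], "ty":[0, 0, 0, 0, 0, 0, 0, 0], "tz":[0.025, 0.0625, 0.1, 0.125, 0.15, 0.17, 0.185, 0.2], "turn":[0, 0, 0, 0, 0, 0, 0, 0], "aperture":[0.015, 0.015, 0.015, 0.015, 0.015, 0.015, 0.015, 0.015]}

```text
clock: 15.35
tool_pos: [0.5512, 0.0192, 0.1775]
orientation: [-180.0, -0.0, -82.5]
force: [-1.3, -0.3, -4.8]
opening: 0.0236
gripper_force: 30.0
```

Request:
send_path:
  offsets: {"tx":[0, 0, 0, 0, 0], "ty":[0, 0, 0, 0, 0], "tz":[0.01, 0.02, 0.025, 0.0275, 0.0275], "turn":[0, 0, 0, 0, 0], "aperture":[0.015, 0.015, 0.015, 0.015, 0.015]}

```text
clock: 15.98
tool_pos: [0.5512, 0.0191, 0.1666]
orientation: [-180.0, -0.0, -82.6]
force: [-1.2, 0.2, -5.3]
opening: 0.0239
gripper_force: 30.0
```

Converted, 0.002 m / 0.4 = 0.005, 0.001 m / 0.4 = 0.0025.

Request:
send_path:
  offsets: {"tx":[0, 0, 0], "ty":[0, 0, 0], "tz":[0.0025, 0.005, 0.005], "turn":[0, 0, 0], "aperture":[0.015, 0.015, 0.015]}

```text
clock: 16.35
tool_pos: [0.5512, 0.0192, 0.1646]
orientation: [-180.0, -0.0, -82.6]
force: [-0.1, -0.1, -4.2]
opening: 0.024
gripper_force: 30.0
```

Request:
send_path:
  offsets: {"tx":[0, 0], "ty":[0, 0], "tz":[0.0018, 0.0018], "turn":[0, 0], "aperture":[0.015, 0.015]}

```text
clock: 16.6
tool_pos: [0.5512, 0.0192, 0.1638]
orientation: [-180.0, 0.0, -82.6]
force: [0.4, -0.0, -3.5]
opening: 0.0238
gripper_force: 30.0
```

Converted, 0.0007 m / 0.4 = 0.0018.

Request:
send_path:
  offsets: {"tx":[0, 0], "ty":[0, 0], "tz":[0.0018, 0.0018], "turn":[0, 0], "aperture":[0.015, 0.015]}

```text
clock: 16.85
tool_pos: [0.5512, 0.0192, 0.1635]
orientation: [-180.0, -0.0, -82.5]
force: [-1.6, -0.4, 1.0]
opening: 0.0237
gripper_force: 30.0
```

Request:
send_path:
  offsets: {"tx":[0, 0], "ty":[0, 0], "tz":[0.0013, 0.0013], "turn":[0, 0], "aperture":[0.015, 0.015]}

```text
clock: 17.1
tool_pos: [0.5513, 0.0192, 0.1635]
orientation: [-180.0, -0.0, -82.5]
force: [-3.6, 1.6, 5.8]
opening: 0.0241
gripper_force: 30.0
```

Converted, -0.12 m / 0.4 = -0.3, -0.08 m / 0.4 = -0.2.

Request:
send_path:
  offsets: {"tx":[0, 0, 0, 0, 0, 0, 0, 0], "ty":[0, 0, 0, 0, 0, 0, 0, 0], "tz":[-0.0013, -0.0013, -0.0013, -0.0013, -0.075, -0.2, -0.3, -0.3], "turn":[0, 0, 0, 0, 0, 0, 0, 0], "aperture":[0.015, 0.04, 0.06, 0.06, 0.06, 0.06, 0.06, 0.06]}

```text
clock: 18.1
tool_pos: [0.5529, 0.0195, 0.2864]
orientation: [-179.6, 0.0, -82.5]
force: [0.1, -0.1, -0.2]
opening: 0.0602
gripper_force: 0.0
```

Request:
send_path:
  offsets: {"tx":[-0.075, -0.2, -0.325, -0.4, -0.4], "ty":[0, 0, 0, 0, 0], "tz":[0, 0, 0, 0, 0], "turn":[0, 0, 0, 0, 0], "aperture":[0.06, 0.06, 0.06, 0.06, 0.06]}

```text
clock: 18.73
tool_pos: [0.5299, 0.1796, 0.2817]
orientation: [179.9, -0.0, -82.4]
force: [-1.0, -0.4, 0.4]
opening: 0.0599
gripper_force: 0.0
```

Run:
```python
from h import *
S=snap('scene'); cv2.imwrite('pics/s4.png',cv2.resize(S[0]['frame'][130:270,240:420,::-1],None,fx=4,fy=4))
P,ok=cloud(S); reg=ok&(abs(P[...,0]-.55)<.08)&(abs(P[...,1]-.02)<.08)
A=P[reg&(P[...,2]>.12)]; print('top',A[:,2].max(),np.percentile(A[:,2],98))
S=snap('top'); P,ok=cloud(S); reg=ok&(abs(P[...,0]-.55)<.08)&(abs(P[...,1]-.02)<.08)&(P[...,2]>.165)&(P[...,2]<.19)
A=P[reg]; M=A-A.mean(0); print(len(A),A.mean(0),cv2.minAreaRect(A[:,:2].astype(np.float32)),np.linalg.svd(M,full_matrices=False)[2][2])
```

```text
top 0.17902494224668397 0.17736504880968126
327 [0.5489181  0.02051029 0.17438725] ((0.5497003197669983, 0.020751705393195152), (0.02588985674083233, 0.05570296198129654), 5.7913641929626465) [-0.10696085 -0.01559906  0.99414086]
```

View pics/s4.png

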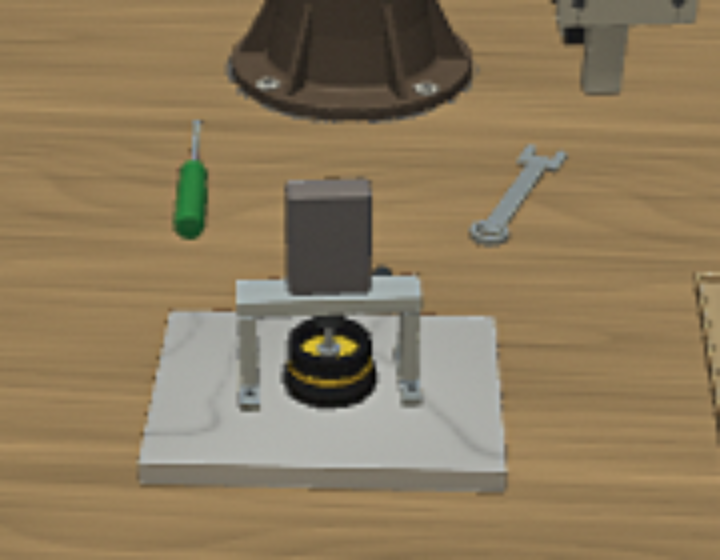

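The gauge stands upright over the pad with both feet on the plate, at (250,398) and (410,390). The sprung foot sits in the yellow seat at (328,347), and the gripper is clear. Handing in.

```bash
python3 -c "
from plant import ctrl, eyes, job
print(job.close_job())"
```

```text
the job is handed in; nothing more can be done
None
```

The job is handed in at about 19 s of the 61 s allowed: in the last camera view the gauge stood released and upright on the plate over the yellow pad, sprung foot in its seat and the white and blue pads left in the tray, but I couldn't read the gauge value and the hand-in returned no verdict.

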